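Fit the lamp arms over the sweet bins

TASK

Switch the lighting isolator off, slide every lamp arm lying on the counter open end first onto a stub of its own on the lamp rail until it is fully home and the stub's spring button has popped up through the hole in the tube, and only then switch the isolator on again. Leave the bowl, the jar and the scoop where they are.

Things in the scene. Friction and masses are not known exactly. Their poses are not given: they have to be found in the camera images.
- rail: white lamp rail fixed before low clear sweet bins: a bar 470 mm long (its y), 40 deep (x), 104 high; origin at the centre of its underside. Its -x face looks to the robot and carries four like aluminium stubs pointing level along the rail's -x, 110 mm apart along y, axes 80 mm above the counter. Its place and yaw vary.
- stub1 (a point): root of stub 1, on its axis at the rail's face (axes as the rail's); the stub extends 60 mm along -x from here. It is 23.4 mm square with a level top; the last 12 mm taper to 13 mm square. A brass spring button stands out of its top. A lamp may go on any free stub
- stub2 (a point): root of stub 2, on its axis at the rail's face (axes as the rail's); the stub extends 60 mm along -x from here. It is 23.4 mm square with a level top; the last 12 mm taper to 13 mm square. A brass spring button stands out of its top. A lamp may go on any free stub
- stub3 (a point): root of stub 3, on its axis at the rail's face (axes as the rail's); the stub extends 60 mm along -x from here. It is 23.4 mm square with a level top; the last 12 mm taper to 13 mm square. A brass spring button stands out of its top. A lamp may go on any free stub
- stub4 (a point): root of stub 4, on its axis at the rail's face (axes as the rail's); the stub extends 60 mm along -x from here. It is 23.4 mm square with a level top; the last 12 mm taper to 13 mm square. A brass spring button stands out of its top. A lamp may go on any free stub
- button1 (a joint): spring button of stub 1: 0 fully out, to 0.0075 m as pressed into the stub. 10 mm wide, it stands 6.5 mm out of the stub's top face, 21 to 37 mm from the root; towards the stub's tip it is a ramp that an oncoming tube pushes down (5 to 15 N of push), towards the rail it is upright and locks the tube
- button2 (a joint): spring button of stub 2: 0 fully out, to 0.0075 m as pressed into the stub. 10 mm wide, it stands 6.5 mm out of the stub's top face, 21 to 37 mm from the root; towards the stub's tip it is a ramp that an oncoming tube pushes down (5 to 15 N of push), towards the rail it is upright and locks the tube
- button3 (a joint): spring button of stub 3: 0 fully out, to 0.0075 m as pressed into the stub. 10 mm wide, it stands 6.5 mm out of the stub's top face, 21 to 37 mm from the root; towards the stub's tip it is a ramp that an oncoming tube pushes down (5 to 15 N of push), towards the rail it is upright and locks the tube
- button4 (a joint): spring button of stub 4: 0 fully out, to 0.0075 m as pressed into the stub. 10 mm wide, it stands 6.5 mm out of the stub's top face, 21 to 37 mm from the root; towards the stub's tip it is a ramp that an oncoming tube pushes down (5 to 15 N of push), towards the rail it is upright and locks the tube
- lamp1: lamp arm 1 (may be absent), lying on the counter, all alike: a square tube 34 mm across, 180 mm long in all; the +x end is the open mouth, the -x 60 mm a closed white light head of the same section. Origin on the axis halfway along, 17 mm above the counter, x towards the mouth; 0.13 to 0.21 kg, balanced within 10 mm of the origin. Fully home, the origin is 90 mm from the stub's root
- lamp1_mouth (a point): centre of the mouth of lamp arm 1, 90 mm along its +x from its origin; touches the rail's face when fully home. Bore 26 mm square, 120 mm deep. A latch hole at least 11 mm wide, 20 to 38 mm from the mouth, in each of the four faces, so any face may be on top
- lamp2: lamp arm 2 (may be absent), lying on the counter, all alike: a square tube 34 mm across, 180 mm long in all; the +x end is the open mouth, the -x 60 mm a closed white light head of the same section. Origin on the axis halfway along, 17 mm above the counter, x towards the mouth; 0.13 to 0.21 kg, balanced within 10 mm of the origin. Fully home, the origin is 90 mm from the stub's root
- lamp2_mouth (a point): centre of the mouth of lamp arm 2, 90 mm along its +x from its origin; touches the rail's face when fully home. Bore 26 mm square, 120 mm deep. A latch hole at least 11 mm wide, 20 to 38 mm from the mouth, in each of the four faces, so any face may be on top
- lamp3: lamp arm 3 (may be absent), lying on the counter, all alike: a square tube 34 mm across, 180 mm long in all; the +x end is the open mouth, the -x 60 mm a closed white light head of the same section. Origin on the axis halfway along, 17 mm above the counter, x towards the mouth; 0.13 to 0.21 kg, balanced within 10 mm of the origin. Fully home, the origin is 90 mm from the stub's root
- lamp3_mouth (a point): centre of the mouth of lamp arm 3, 90 mm along its +x from its origin; touches the rail's face when fully home. Bore 26 mm square, 120 mm deep. A latch hole at least 11 mm wide, 20 to 38 mm from the mouth, in each of the four faces, so any face may be on top
- lamp4: lamp arm 4 (may be absent), lying on the counter, all alike: a square tube 34 mm across, 180 mm long in all; the +x end is the open mouth, the -x 60 mm a closed white light head of the same section. Origin on the axis halfway along, 17 mm above the counter, x towards the mouth; 0.13 to 0.21 kg, balanced within 10 mm of the origin. Fully home, the origin is 90 mm from the stub's root
- lamp4_mouth (a point): centre of the mouth of lamp arm 4, 90 mm along its +x from its origin; touches the rail's face when fully home. Bore 26 mm square, 120 mm deep. A latch hole at least 11 mm wide, 20 to 38 mm from the mouth, in each of the four faces, so any face may be on top
- isolator_base: housing of the lighting isolator, a grey box 130 (x) x 85 (y) x 35 mm fixed on the counter at the left or the right; origin at the centre of its underside. The black cable gland on its end face marks the ON end (+x, roughly away from the robot); the plain end (-x) is OFF. Over 35 mm it has only two small ears (to 63 mm high) at the pivot
- isolator (a joint): tilt of the isolator's bail handle: it stands upright at 0, +0.65 rad is ON (leaning to the housing's +x), -0.65 rad is OFF (leaning to -x). It tips over its centre and falls by itself to the nearer stop; about 2 N at the bar moves it. Pivot along the housing's y, 45 mm above the counter, over the housing's origin
- isolator_bar (a point): middle of the handle's black cross bar: a round bar 16 mm thick, 70 mm long along the housing's y, held by two thin side arms (60 mm apart, nothing between them), 85 mm from the pivot; 113 mm above the counter at either stop, 130 mm when upright
- bowl: bystander: white bowl 120 mm wide, 50 mm high, standing at the other hand from the isolator; origin under its centre
- jar: bystander: glass jar 84 mm wide, 130 mm high; origin under its centre
- scoop: bystander: steel spoon scoop 190 mm long lying on the counter; origin under its middle

How it is judged:
By the outcome, as a careful person would: the job done as asked, in the order asked, and still so for the second after the job is handed in, with the robot touching nothing.
Of lamp1, lamp2, lamp3, lamp4 only 3 to 4 are there at a start; the rules pass over those that are not, and their reading is None.
At some moment in a run one of lamp1, lamp2, lamp3, lamp4 may be knocked a few centimetres aside while the robot is not near it.
Once in a run the grip may slacken for a moment while it holds something.
It also fails if it takes over 208 s, if anything falls off the work surface, if the arm or the gripper's body presses on something with over 40 N, if the wrist force passes 120 N, or if a joint passes its speed limit or range.

ROBOT

A 6-joint arm with a two-finger parallel gripper is mounted at the origin on the work surface. World frame = base frame: x ahead of the robot, y to its left, z up, the work surface at z = 0. Lengths are in mm, angles in rad, forces in N, time in s.
With the tool pointing down it reaches from about 400 to 925 mm from the base axis. Payload 12.5 kg.
Tool frame: the origin (TCP) lies midway between the tips of the shut fingers; the grasp point (between the pads) lies 19 mm behind it; z points along the fingers, y is the line along which they close (so a half turn about z gives the same grasp; the last joint's range is limited). The gripper opens to 95 mm and grips with 3 to 60 N. Pads are 20 mm wide; open, the fingers measure 119 mm over their backs; the gripper's body (75 mm by 180 mm) begins 59 mm behind the grasp point.
Start: joints at [1.056, 0.491, 1.559, -0, 1.092, -0.106], TCP at [248.428, 573.524, 214.661] pointing down, gripper open.
Joint ranges: [-3.1, 3.1], [-0.84, 2.19], [0.05, 2.79], [-1.13, 4.28], [0.06, 2.93], [-2.69, 2.69]. Speed limits (rad/s): [2.22, 2.22, 2.79, 3.14, 3.14, 3.14].

INTERFACE

Orientations are given as [roll, pitch, yaw] about the fixed x, y, z axes, in that order (R = Rz(yaw) Ry(pitch) Rx(roll)).
In Python, from cell import env gives the robot as it stands.
- The arm moves only by the tool arm_command, never from a script. Its argument "targets" is a list of rows, each a list of 5 numbers: the shift along the tool's x, y, z in mm, then the turn about the tool's z in degrees, then the opening, from 0 (shut) to 1 (fully open). In form: [[tx, ty, tz, roll, fingers], ...]. A call has 1 to 5 rows; each row is the pose to reach, as a shift and turn from the pose commanded when the call began, along the tool's axes at that moment; what a row does not reach only later rows make up. A row lasts 1/10 s, in which the tool goes at most 50 mm and 8.59 degrees, less where a joint would pass 70% of its speed; a pose out of reach is approached as far as the arm can. A call with a gripper value outside its range is refused whole. The fingers move at their own pace and stop on an object; the grip force is fixed at half the most. Time passes only in rows, so rows that repeat a pose let the fingers close. It gives the time, the measured TCP pose, the force, the opening and the grip force at its end, in the units of the state.
- env.state(): the state, without advancing time (a new reading comes with each control period).
- env.read_camera(name): name is "scene" or "side" or "wrist"; returns a dict with "frame" (400x640x3 uint8, red, green, blue), "vertical_fov" (degrees; the focal length in pixels is half the picture's height over the tangent of half this angle, whatever the lens; pixels are square), "cx", "cy" (the principal point, pixels), "world_from_camera" (4x4, takes a point from camera to world coordinates); the wrist camera has in their place "hand_eye" (4x4, takes a point from camera to tool coordinates, whose origin is the TCP and whose axes are the flange's). Camera axes: x right, y down, z forward; pixel columns grow to the right and rows downward; lengths in mm; the calibration is good to about 2 mm. A picture is of the moment at which its call begins: read the wrist's pose just before it. There is no depth.
- env.job_done(): hands the job in; it is judged then, once.
The state is a dict: "t": time; "joints": joint angles; "qvel": joint speeds; "tau": joint torques, N m; "eef_pos": TCP position; "tcp_rot": TCP orientation; "ft_force": force on the tool from outside, world axes, zero at the start; "moment": the same for the moment, N m; "opening": opening from 0.0 (shut) to 1.0 (fully open); "grip_force": force on a finger pad.
Only numpy, scipy, OpenCV 4.12 (cv2) and the standard library are available. Lean on these libraries where they do the work, as an engineer would, in place of code of your own. Each camera call takes 0.05 s, during which the arm holds its last target. There are 200 camera calls.

## Working session

There is one attempt and no reset: what is moved stays moved. The work goes in short steps, Python scripts to look and compute and a tool call to move; the robot and the scene stay as the last step left them, time stands still between calls to the robot, and variables do not carry over. Pictures are saved under pics/ and viewed, at most 14 in all, crops included, and the job is handed in when it is done.

Besides the shell and the picture viewer there is one more tool, called after ">>>" as a command line: name --pt "numbers of a row" for each row, then --argument value for the rest. arm_command: Moves the arm, as the interface text tells. Its arguments: {"type":"object","properties":{"targets":{"type":"array","items":{"type":"array","items":{"type":"number"}}}},"required":["targets"]}

```bash
ls; mkdir -p pics; cat > h.py <<'E'
import numpy as np, cv2, json
from cell import env
from scipy.spatial.transform import Rotation as R
def T_tool(s=None):
    s=s or env.state(); T=np.eye(4); T[:3,:3]=R.from_euler('xyz',s['tcp_rot']).as_matrix(); T[:3,3]=s['eef_pos']; return T
def shot(name,png=None):
    s=env.state(); c=env.read_camera(name); im=c['frame']
    W=np.array(c['world_from_camera']) if 'world_from_camera' in c else T_tool(s)@np.array(c['hand_eye'])
    f=im.shape[0]/2/np.tan(np.radians(c['vertical_fov'])/2)
    if png: cv2.imwrite('pics/'+png,im[:,:,::-1])
    return im,dict(W=W,f=f,cx=c['cx'],cy=c['cy'])
def ray(c,u,v,z):
    d=c['W'][:3,:3]@np.array([(u-c['cx'])/c['f'],(v-c['cy'])/c['f'],1]); o=c['W'][:3,3]
    return o+d*(z-o[2])/d[2]
def proj(c,p):
    q=np.linalg.inv(c['W'])@np.append(p,1); return c['f']*q[0]/q[2]+c['cx'],c['f']*q[1]/q[2]+c['cy']
E
python3 - <<'E'
from h import *
s=env.state();print(s)
for n in('scene','side','wrist'):
    im,c=shot(n,n+'0.png');print(n,c['W'].round(2).tolist(),c['f'],c['cx'],c['cy'])
E
```

```text
pics
{'t': 0.0, 'joints': array([ 1.05641451e+00,  4.91562884e-01,  1.55949075e+00,  8.69733985e-07,
        1.09169524e+00, -1.05628304e-01]), 'qvel': array([ 0.00015739, -0.00077501, -0.00018363,  0.00127002,  0.00017978,
        0.00094184]), 'tau': array([-2.59646826e-03, -6.12635207e+01, -2.58168554e+01,  6.91555627e-02,
        4.83236276e-02, -9.24832989e-05]), 'eef_pos': array([248.28111505, 573.28225639, 214.04546383]), 'tcp_rot': array([-3.14044296e+00, -1.22669141e-04,  2.73283866e+00]), 'ft_force': array([ 0.21493171, -0.86704007,  0.53572226]), 'moment': array([-0.02798235,  0.05363815,  0.0401312 ]), 'grip_force': 0.0, 'opening': 0.998972240255828}
scene [[0.1, 0.71, -0.7, 1308.97], [0.99, -0.07, 0.07, -86.88], [0.0, -0.7, -0.71, 951.81], [0.0, 0.0, 0.0, 1.0]] 452.61152447395966 319.25158625104996 200.62507276372915
side [[0.97, -0.18, 0.17, 296.02], [-0.25, -0.67, 0.7, -761.82], [-0.01, -0.72, -0.7, 851.68], [0.0, 0.0, 0.0, 1.0]] 374.1175570398539 322.60252823488844 201.38434337738337
wrist [[0.4, 0.88, 0.25, 176.11], [0.92, -0.38, -0.11, 604.4], [-0.0, 0.28, -0.96, 382.15], [0.0, 0.0, 0.0, 1.0]] 304.40482935505247 320.8256037536385 201.01412706494588
```

View pics/scene0.png

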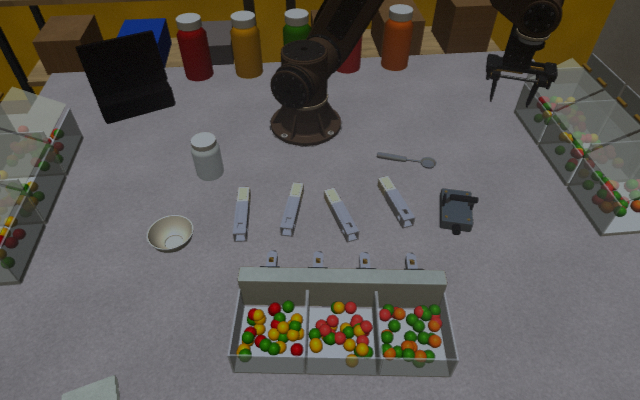

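View pics/side0.png

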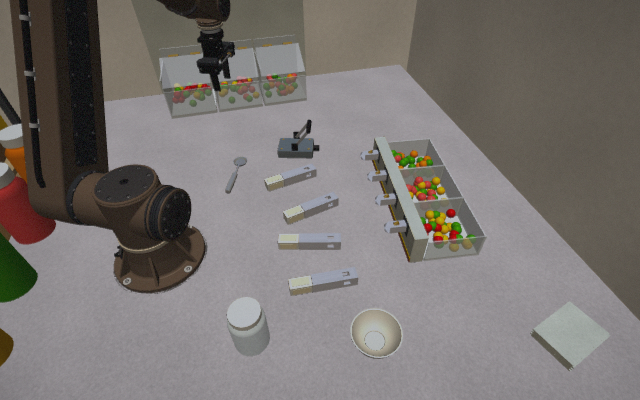

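Four lamps at scene pixels (242,213), (292,208), (341,214) and (396,201), with their white heads towards the robot. The isolator is at (457,210), with its gland at (457,230), so the handle leans to ON. The stubs are at (271,257), (318,259), (365,260) and (411,260). I'll enlarge this area to get precise corners.

```bash
python3 - <<'E'
import cv2
im=cv2.imread('pics/scene0.png')[150:300,225:485]; cv2.imwrite('pics/crop1.png',cv2.resize(im,(780,450),interpolation=cv2.INTER_CUBIC))
E
```

```text
(no output)
```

View pics/crop1.png

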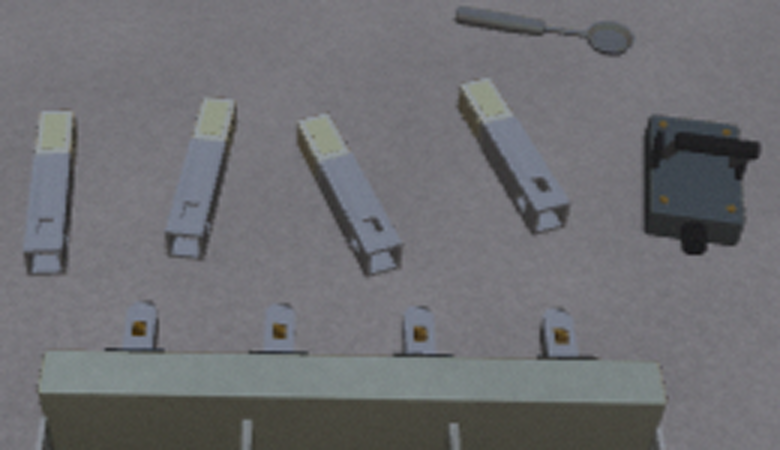

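View pics/wrist0.png

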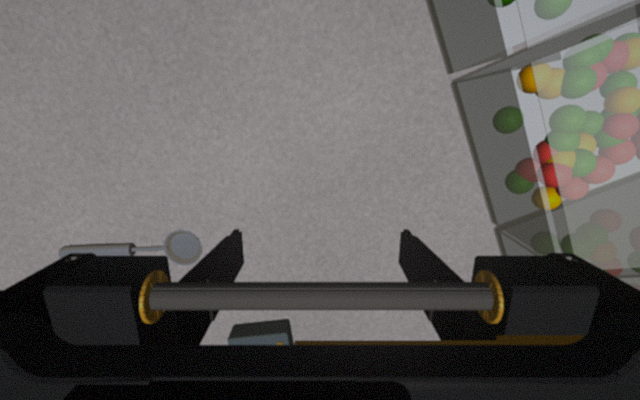

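```bash
python3 - <<'E'
from h import *
im,c=shot('scene')
P=lambda u,v,z: ray(c,u/3+225-1/3,v/3+150-1/3,z)[:2]
for n,a,b in(('A',(58,112),(46,248)),('B',(218,98),(186,233)),('C',(314,119),(381,247)),('D',(474,83),(549,206))):
    r,m=P(*a,34),P(*b,34); print(n,((r+m)/2).round(1),'mouth',m.round(1),'len',np.linalg.norm(m-r).round(1),'yaw',np.degrees(np.arctan2(*(m-r)[::-1])).round(1))
a,b=P(45,352,104),P(662,367,104);print('rail top front',a.round(1),b.round(1),np.linalg.norm(a-b),np.degrees(np.arctan2(*(b-a)[::-1])).round(2)-90)
B=[P(u,v,98) for u,v in((140,327),(280,330),(420,333),(562,335))]
for x in B: print('btn',x.round(1))
print(np.linalg.norm(B[3]-B[0])/3, np.degrees(np.arctan2(*(B[3]-B[0])[::-1]))-90)
print('housing',[P(u,v,35).round(1) for u,v in((652,117),(740,126),(738,236),(648,232))])
print('bar',[P(u,v,121).round(1) for u,v in((678,135),(757,144))])
_,s=shot('side'); print('side bar',ray(s,308,125,121)[:2].round(1))
E
```

```text
A [ 425.3 -211.4] mouth [ 512.  -215.5] len 173.6 yaw -2.7
B [420.7 -71.2] mouth [507.  -91.4] len 177.2 yaw -13.2
C [457.1  59.5] mouth [540.8  79.5] len 172.1 yaw 13.4
D [423.2 221.7] mouth [507.9 239.2] len 173.0 yaw 11.7
rail top front [ 677.4 -204.4] [738.7 260.3] 468.8166687070083 -7.510000000000005
btn [ 656.4 -131.9]
btn [670.4 -23.4]
btn [684.3  84.8]
btn [697.4 194.3]
109.60601725494304 -7.162130698832328
housing [array([404.8, 365.9]), array([425.5, 446.7]), array([561.2, 397.9]), array([548.4, 319.4])]
bar [array([513.8, 339.4]), array([531.4, 403.8])]
side bar [519.1 363.1]
```

>>> arm_command --pt "-240 -45 0 0 0" --pt "-240 -45 0 0 0" --pt "-240 -45 0 0 0" --pt "-240 -45 0 0 0" --pt "-240 -45 0 0 0"

```text
t: 0.75
eef_pos: [452.5, 435.2, 214.7]
tcp_rot: [3.141, 0.0, 2.732]
ft_force: [0.5, 0.8, -0.9]
opening: 0.636
grip_force: 0.0
```

>>> arm_command --pt "-136 -26 0 -8 0" --pt "-136 -26 0 -8 0" --pt "-136 -26 0 -8 0" --pt "-136 -26 0 -8 0" --pt "-136 -26 0 -8 0"

```text
t: 1.25
eef_pos: [565.6, 358.2, 214.2]
tcp_rot: [-3.141, -0.001, 2.871]
ft_force: [-0.8, 0.3, 0.7]
opening: 0.217
grip_force: 0.0
```

```bash
cat >> h.py <<'E'
def rel(x,y,z,yaw=None,s=None):
    "tool shift and roll to reach world x,y,z with tool x parallel (mod 180) to yaw [deg]"
    T=T_tool(s); d=T[:3,:3].T@(np.array([x,y,z])-T[:3,3]); r=0
    if yaw is not None:
        r=-((yaw-np.degrees(np.arctan2(T[1,0],T[0,0]))+90)%180-90)
    return np.append(d,r).round(1).tolist()
def st():
    s=env.state(); print('t',round(s['t'],2),'pos',np.round(s['eef_pos'],1),'yaw',np.degrees(s['tcp_rot'])[2].round(1),'F',np.round(s['ft_force'],1),'open',round(s['opening'],3),'grip',round(s['grip_force'],1)); return s
E
python3 -c "
from h import *
st();shot('wrist','w1.png');shot('side','s1.png')"
```

```text
t 1.25 pos [565.6 358.2 214.2] yaw 164.5 F [-0.8  0.3  0.7] open 0.217 grip 0.0
```

View pics/w1.png

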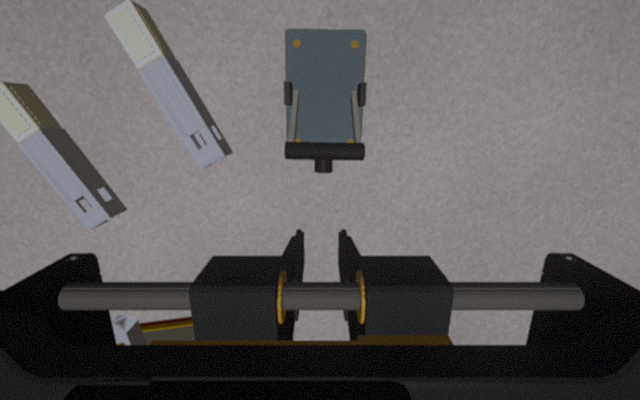

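The wrist view shows the bar at (325,151), square to the tool and centred, with the shut fingers at (320,235) beyond it. I'll go down and push it towards OFF.

>>> arm_command --pt "0 0 40 0 0" --pt "0 0 80 0 0" --pt "0 0 115 0 0" --pt "0 0 115 0 0" --pt "0 0 115 0 0"

```text
t: 1.85
eef_pos: [564.8, 359.9, 100.5]
tcp_rot: [3.142, -0.0, 2.874]
ft_force: [0.5, -0.3, -0.0]
opening: 0.002
grip_force: 0.0
```

>>> arm_command --pt "15 0 0 0 0" --pt "30 0 0 0 0" --pt "42 0 0 0 0" --pt "54 0 0 0 0" --pt "66 0 0 0 0"

```text
t: 2.35
eef_pos: [500.2, 376.9, 100.3]
tcp_rot: [3.141, 0.0, 2.873]
ft_force: [0.1, 0.5, 0.3]
opening: 0.006
grip_force: 0.3
```

>>> arm_command --pt "12 0 0 0 0" --pt "24 0 0 0 0" --pt "36 0 0 0 0" --pt "48 0 0 0 0" --pt "52 0 0 0 0"

```text
t: 2.85
eef_pos: [450.1, 390.6, 99.6]
tcp_rot: [-3.141, -0.0, 2.873]
ft_force: [-0.7, -0.6, 1.0]
opening: 0.003
grip_force: 0.0
```

>>> arm_command --pt "-10 0 0 0 0" --pt "-10 0 -40 0 0" --pt "-10 0 -80 0 0" --pt "-10 0 -120 0 0.8" --pt "-10 0 -120 0 0.8"

```text
t: 3.35
eef_pos: [463.8, 388.4, 225.0]
tcp_rot: [3.135, 0.006, 2.872]
ft_force: [0.6, 0.9, -0.9]
opening: 0.122
grip_force: 0.0
```

```bash
python3 -c "
from h import *
st()
im,c=shot('wrist','w2.png');im2,_=shot('side')
cv2.imwrite('pics/w2.png',np.vstack([im[:,:,::-1],cv2.resize(im2[90:190,200:360,::-1],(640,400))])[::2,::2] if 0 else np.hstack([cv2.resize(im[:,:,::-1],(400,250)),cv2.resize(im2[90:190,200:360,::-1],(400,250))]))
print(rel(423,222,200,11.7))"
```

```text
t 3.35 pos [463.8 388.4 225. ] yaw 164.5 F [ 0.6  0.9 -0.9] open 0.122 grip 0.0
[-6.4, -169.8, 19.9, -27.2]
```

View pics/w2.png

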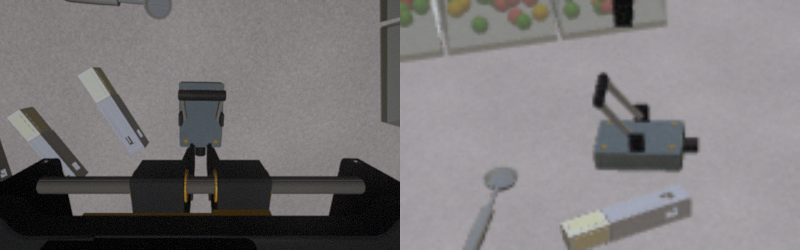

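The handle now leans to OFF, towards its plain end. Next is lamp D, the one nearest the isolator.

>>> arm_command --pt "-6 -50 0 -7 0.8" --pt "-6 -100 20 -14 0.8" --pt "-6 -150 50 -21 0.8" --pt "-6 -170 80 -27 0.8" --pt "-6 -170 80 -27 0.8"

```text
t: 3.95
eef_pos: [418.6, 218.4, 135.4]
tcp_rot: [-3.14, -0.009, -2.939]
ft_force: [0.5, -0.0, 0.4]
opening: 0.621
grip_force: 0.0
```

```bash
python3 -c "
from h import *
st()
im,c=shot('wrist','w3.png')
print(rel(423,222,4,11.7), proj(c,np.array([423,222,34])),proj(c,np.array([335,203.5,34])))"
```

```text
t 3.95 pos [418.6 218.4 135.4] yaw -168.4 F [ 0.5 -0.   0.4] open 0.621 grip 0.0
[-3.4, 1.3, 133.3, -0.3] (np.float64(323.67381814321107), np.float64(208.91506150253593)) (np.float64(323.65142079906883), np.float64(107.50233171350908))
```

View pics/w3.png

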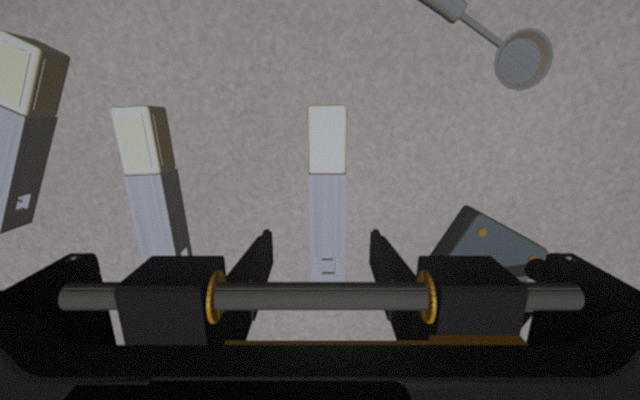

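Lamp D is aligned at u≈327 between the fingers, and its rear edge at row 106 matches the prediction. I'll grasp it.

>>> arm_command --pt "-3 2 40 0 0.8" --pt "-3 2 80 0 0.8" --pt "-3 2 110 0 0.8" --pt "-3 2 131 0 0.8" --pt "-3 2 131 0 0.8"

```text
t: 4.5
eef_pos: [423.9, 225.1, 6.4]
tcp_rot: [-3.141, -0.004, -2.94]
ft_force: [0.9, -0.8, 0.9]
opening: 0.803
grip_force: 0.0
```

>>> arm_command --pt "0 0 0 0 0.2" --pt "0 0 0 0 0.2" --pt "0 0 0 0 0.2" --pt "0 0 0 0 0.2" --pt "0 0 0 0 0.2"

```text
t: 5.0
eef_pos: [424.5, 224.8, 9.2]
tcp_rot: [3.141, 0.001, -2.94]
ft_force: [0.2, -0.4, 0.1]
opening: 0.437
grip_force: 0.0
```

>>> arm_command --pt "0 0 0 0 0" --pt "0 0 0 0 0" --pt "0 0 0 0 0" --pt "0 0 0 0 0" --pt "0 0 0 0 0"

```text
t: 5.5
eef_pos: [424.4, 224.8, 9.0]
tcp_rot: [3.141, 0.001, -2.939]
ft_force: [-0.9, -0.3, 6.5]
opening: 0.356
grip_force: 30.0
```

```bash
python3 -c "
from h import *
s=st()
im,c=shot('scene')
for i,(x,y) in enumerate([(656.4,-131.9),(670.4,-23.4),(684.3,84.8),(697.4,194.3)]):
  r=np.array([x,y])+29*np.array([.9916,-.1291]); print(i+1,'root',r.round(1),'pre',(r-170*np.array([.9916,-.1291])).round(1))
"
```

```text
t 5.5 pos [424.4 224.8   9. ] yaw -168.4 F [-0.9 -0.3  6.5] open 0.356 grip 30.0
1 root [ 685.2 -135.6] pre [ 516.6 -113.7]
2 root [699.2 -27.1] pre [530.6  -5.2]
3 root [713.1  81.1] pre [544.5 103. ]
4 root [726.2 190.6] pre [557.6 212.5]
```

>>> arm_command --pt "0 0 -25 0 0" --pt "0 0 -50 0 0" --pt "0 0 -63 0 0" --pt "0 0 -63 0 0" --pt "0 0 -63 0 0"

```text
t: 6.05
eef_pos: [424.1, 224.6, 71.3]
tcp_rot: [3.142, -0.0, -2.94]
ft_force: [0.3, -0.4, -2.2]
opening: 0.352
grip_force: 30.0
```

>>> arm_command --pt "-30 -9 0 4 0" --pt "-60 -18 0 9 0" --pt "-95 -29 0 14 0" --pt "-128 -39 0 19 0" --pt "-128 -39 0 19 0"

```text
t: 6.55
eef_pos: [560.7, 211.5, 70.0]
tcp_rot: [3.141, 0.001, 3.007]
ft_force: [0.4, 0.9, -2.6]
opening: 0.357
grip_force: 30.0
```

```bash
python3 -c "
from h import *
s=st();print(rel(557.6,212.5,72,-7.4),s['tcp_rot'])
im,c=shot('scene');shot('wrist','w4b.png')
u,v=map(int,proj(c,np.array([640,200,90])));print(u,v)
cv2.imwrite('pics/w4.png',cv2.resize(im[v-55:v+55,u-75:u+75,::-1],(750,550),interpolation=cv2.INTER_CUBIC))"
```

```text
t 6.55 pos [560.7 211.5  70. ] yaw 172.3 F [ 0.4  0.9 -2.6] open 0.357 grip 30.0
[3.3, 0.6, -2.0, -0.3] [3.14132395e+00 8.98303121e-04 3.00746598e+00]
408 244
```

View pics/w4.png

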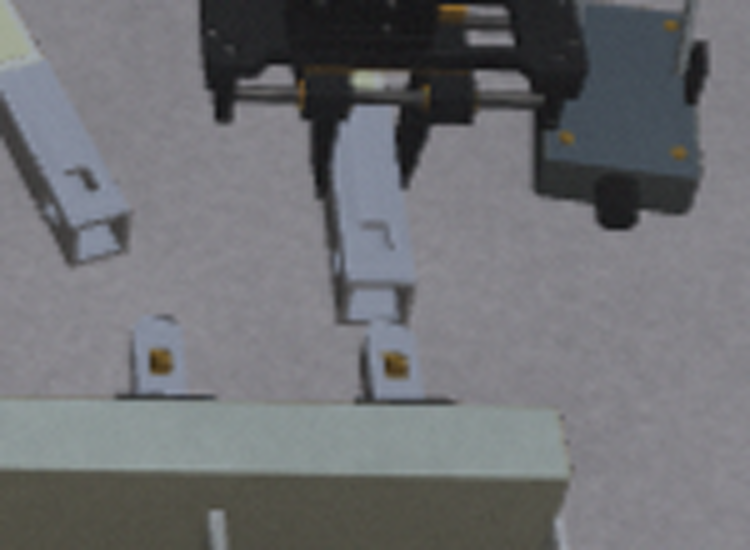

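```bash
python3 - <<'E'
from h import *
im,c=shot('scene')
u0,v0=408-75,244-55
P=lambda u,v,z: ray(c,u/5+u0-.4,v/5+v0-.4,z)[:2]
th=np.radians(-7.4); A=np.array([[np.cos(th),np.sin(th)],[-np.sin(th),np.cos(th)]])
for n,p in dict(mouthtop=P(374.5,283,97),mouthL=P(336,281,97),mouthR=P(413,283,97),backL=P(332,165,97),backR=P(397,155,97),btn=P(396,358,98),btn3=P(160,356,98),stubrootL=P(372,392,92),stubrootR=P(423,396,92),railL=P(0,398,104),railR=P(560,410,104)).items(): print(n,p.round(1),'rail frame',(A@p).round(1))
E
```

```text
mouthtop [648.4 195.6] rail frame [617.8 277.5]
mouthL [645.3 177.4] rail frame [617.1 259.1]
mouthR [650.3 214.1] rail frame [617.3 296.1]
backL [571.6 192.3] rail frame [542.1 264.4]
backR [568.3 226.7] rail frame [534.3 298. ]
btn [694.1 194.7] rail frame [663.3 282.4]
btn3 [681.8  85.1] rail frame [665.2 172.2]
stubrootL [707.9 180.8] rail frame [678.7 270.4]
stubrootR [712.5 203.8] rail frame [680.3 293.8]
railL [702.3   7. ] rail frame [695.6  97.4]
railR [734.8 259.8] rail frame [695.2 352.3]
```

```bash
python3 - <<'E'
from h import *
im=cv2.imread('pics/w4b.png'); cv2.imwrite('pics/w5.png',cv2.resize(im[0:300,170:470],(600,600),interpolation=cv2.INTER_CUBIC))
E
```

```text
(no output)
```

View pics/w5.png

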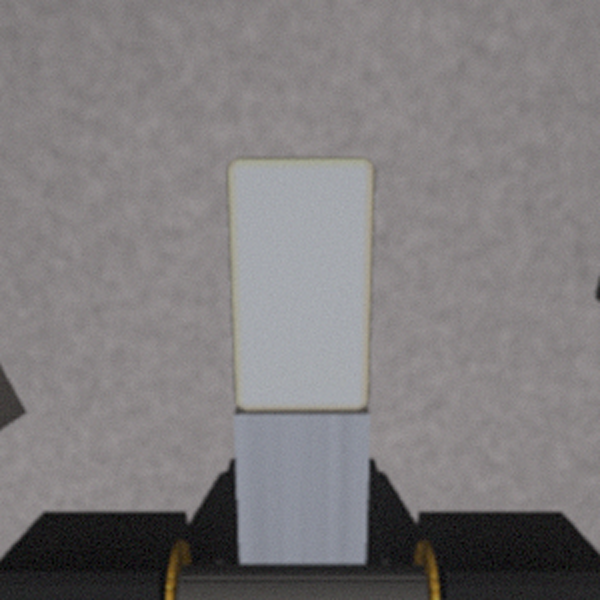

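The lamp sits exactly along the tool. The scene view puts the mouth about 2.5 mm to the -y side of stub 4's axis, so I'll correct that and the height, then settle.

>>> arm_command --pt "0 2.5 -2 -0.3 0" --pt "0 2.5 -2 -0.3 0" --pt "0 2.5 -2 -0.3 0" --pt "0 2.5 -2 -0.3 0" --pt "0 2.5 -2 -0.3 0"

```text
t: 7.2
eef_pos: [557.6, 214.8, 73.7]
tcp_rot: [3.141, 0.0, 3.017]
ft_force: [-1.2, -0.8, -1.3]
opening: 0.357
grip_force: 30.0
```

```bash
python3 - <<'E'
from h import *
st()
for k in range(3): print(np.round(env.read_camera('side') and env.state()['eef_pos'],1))
im,c=shot('side'); u,v=map(int,proj(c,np.array([650,200,85])));print(u,v)
a=cv2.resize(im[v-35:v+35,u-50:u+50,::-1],(400,280),interpolation=cv2.INTER_CUBIC)
im,d=shot('scene'); u2,v2=map(int,proj(d,np.array([650,200,90])));print(u2,v2)
b=cv2.resize(im[v2-35:v2+35,u2-50:u2+50,::-1],(400,280),interpolation=cv2.INTER_CUBIC)
cv2.imwrite('pics/w6.png',np.hstack([a,b]))
E
```

```text
t 7.2 pos [557.6 214.8  73.7] yaw 172.9 F [-1.2 -0.8 -1.3] open 0.357 grip 30.0
[557.7 214.7  73.7]
[557.7 214.7  73.7]
[557.8 214.7  73.7]
356 154
409 247
```

View pics/w6.png

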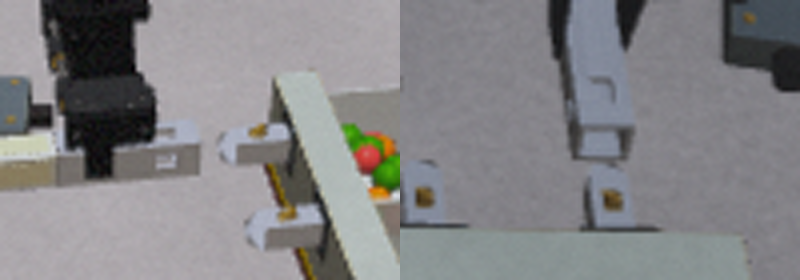

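```bash
python3 - <<'E'
from h import *
im,c=shot('scene')
P=lambda u,v,z: ray(c,(u-400)/4+359-.4,v/4+212-.4,z)[:2]
th=np.radians(-7.4); A=np.array([[np.cos(th),np.sin(th)],[-np.sin(th),np.cos(th)]])
for n,p in dict(mL=P(575,120,97),mR=P(633,121,97),bL=P(566,40,97),bR=P(615,40,97),btn=P(612,195,98),sL=P(592,225,92),sR=P(632,228,92),tcp=env.state()['eef_pos'][:2]).items(): print(n,(A@p).round(1))
E
```

```text
mL [607.  266.2]
mR [606.8 301.3]
bL [542.  267.1]
bR [541.1 298.1]
btn [663.7 281.9]
sL [681.1 269.2]
sR [682.6 292.2]
tcp [525.5 284.7]
```

>>> arm_command --pt "0 -2 1.7 0.3 0" --pt "-8 -2 1.7 0.3 0" --pt "-18 -2 1.7 0.3 0" --pt "-28 -2 1.7 0.3 0" --pt "-38 -2 1.7 0.3 0"

```text
t: 8.0
eef_pos: [596.4, 207.8, 71.9]
tcp_rot: [3.141, 0.0, 3.012]
ft_force: [0.1, 0.2, -2.5]
opening: 0.356
grip_force: 30.0
```

>>> arm_command --pt "-5 0 0 0 0" --pt "-10 0 0 0 0" --pt "-14 0 0 0 0" --pt "-14 0 0 0 0" --pt "-14 0 0 0 0"

```text
t: 8.5
eef_pos: [609.5, 206.2, 72.2]
tcp_rot: [3.141, 0.001, 3.012]
ft_force: [0.5, -0.2, 1.5]
opening: 0.354
grip_force: 30.0
```

```bash
python3 - <<'E'
from h import *
s=st();th=np.radians(-7.4); A=np.array([[np.cos(th),np.sin(th)],[-np.sin(th),np.cos(th)]]); print(A@s['eef_pos'][:2],s['moment'])
E
```

```text
t 8.5 pos [609.5 206.2  72.2] yaw 172.6 F [ 0.5 -0.2  1.5] open 0.354 grip 30.0
[577.82092901 283.00458948] [-0.08886432 -0.16895451 -0.0562359 ]
```

>>> arm_command --pt "-5 0 0 0 0" --pt "-10 0 0 0 0" --pt "-15 0 0 0 0" --pt "-20 0 0 0 0" --pt "-22 0 0 0 0"

```text
t: 9.0
eef_pos: [631.6, 203.2, 71.9]
tcp_rot: [3.141, 0.0, 3.012]
ft_force: [-1.5, -0.1, 0.9]
opening: 0.357
grip_force: 30.0
```

>>> arm_command --pt "-2 0 0 0 0" --pt "-4 0 0 0 0" --pt "-6 0 0 0 0" --pt "-7 0 0 0 0" --pt "-7 0 0 0 0"

```text
t: 9.5
eef_pos: [635.9, 202.7, 71.5]
tcp_rot: [-3.141, -0.005, 3.013]
ft_force: [-11.6, 1.5, 2.5]
opening: 0.353
grip_force: 30.0
```

>>> arm_command --pt "-1 0 0 0 0" --pt "-2 0 0 0 0" --pt "-3 0 0 0 0" --pt "-3 0 0 0 0" --pt "-3 0 0 0 0"

```text
t: 10.0
eef_pos: [636.7, 202.5, 71.1]
tcp_rot: [-3.14, -0.009, 3.013]
ft_force: [-20.9, 3.7, 6.2]
opening: 0.354
grip_force: 30.0
```

```bash
python3 - <<'E'
from h import *
st()
im,c=shot('side'); u,v=map(int,proj(c,np.array([660,195,85])))
a=cv2.resize(im[v-35:v+35,u-50:u+50,::-1],(400,280),interpolation=cv2.INTER_CUBIC)
im,d=shot('scene'); u2,v2=map(int,proj(d,np.array([660,195,90])))
b=cv2.resize(im[v2-35:v2+35,u2-50:u2+50,::-1],(400,280),interpolation=cv2.INTER_CUBIC)
cv2.imwrite('pics/w7.png',np.hstack([a,b]))
E
```

```text
t 10.0 pos [636.7 202.5  71.1] yaw 172.6 F [-20.9   3.7   6.2] open 0.354 grip 30.0
```

View pics/w7.png

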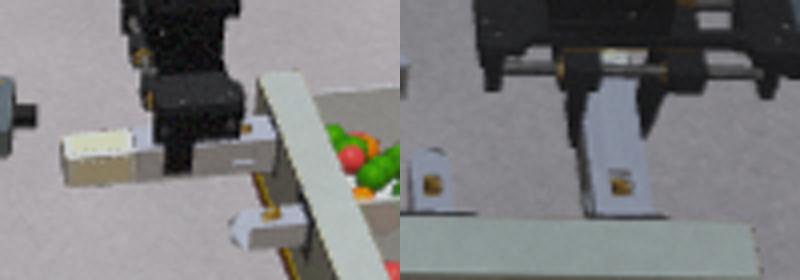

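Lamp D is home against the rail and brass shows in its hole. I'll relax the push, release and lift.

>>> arm_command --pt "4 0 0 0 0.2" --pt "4 0 0 0 0.8" --pt "4 0 0 0 0.8" --pt "4 0 0 0 0.8" --pt "4 0 0 0 0.8"

```text
t: 10.6
eef_pos: [637.2, 202.5, 72.0]
tcp_rot: [3.141, 0.0, 3.012]
ft_force: [-0.3, -0.7, -0.6]
opening: 0.636
grip_force: 0.0
```

>>> arm_command --pt "0 0 0 0 0.8" --pt "0 0 -40 0 0.8" --pt "0 0 -80 0 0.8" --pt "0 0 -100 0 0.8" --pt "0 0 -100 0 0.8"

```text
t: 11.1
eef_pos: [638.1, 202.8, 175.4]
tcp_rot: [3.14, 0.005, 3.012]
ft_force: [-0.3, -0.4, -0.2]
opening: 0.801
grip_force: 0.0
```

```bash
python3 - <<'E'
from h import *
st()
print(rel(457,59.5,140,13.4))
w=cv2.imread('pics/w3.png')
for u,v in((327,140),(327,210),(250,140),(290,200),(130,140)): print(u,v,w[v-4:v+5,u-4:u+5].mean((0,1)).round())
im,c=shot('scene');cv2.imwrite('pics/sc2.png',im[:,:,::-1])
old=cv2.imread('pics/scene0.png'); d=cv2.absdiff(cv2.GaussianBlur(old,(5,5),0),cv2.GaussianBlur(im[:,:,::-1].copy(),(5,5),0)).max(2)>25
n,l,s,ce=cv2.connectedComponentsWithStats(d.astype(np.uint8))
for i in range(1,n):
    if s[i,4]>25: print('changed',s[i],ce[i].round())
E
```

```text
t 11.1 pos [638.1 202.8 175.4] yaw 172.6 F [-0.3 -0.4 -0.2] open 0.801 grip 0.0
[161.3, -165.6, 34.2, -20.8]
327 140 [177. 171. 168.]
327 210 [157. 146. 143.]
250 140 [136. 136. 140.]
290 200 [136. 136. 140.]
130 140 [159. 169. 166.]
changed [ 313    0   48   69 1797] [335.  25.]
changed [  326     0   154   268 16166] [415. 111.]
changed [489   0  32  24 451] [507.   8.]
changed [ 484    0   81  107 4137] [528.  51.]
changed [266  55  15  45 322] [272.  70.]
changed [277  99  27  10 115] [288. 104.]
changed [465 195  15  10  82] [473. 199.]
changed [445 201   9   6  35] [449. 204.]
changed [456 201   6   7  32] [458. 204.]
changed [405 256  10  13  65] [408. 263.]
```

>>> arm_command --pt "33 -34 0 -5 0.8" --pt "66 -68 0 -10 0.8" --pt "100 -102 10 -15 0.8" --pt "130 -134 20 -20 0.8" --pt "161 -166 34 -21 0.8"

```text
t: 11.65
eef_pos: [453.8, 57.9, 136.8]
tcp_rot: [3.141, -0.001, -2.901]
ft_force: [1.0, -0.7, -1.5]
opening: 0.798
grip_force: 0.0
```

>>> arm_command --pt "0 0 0 0 0.8" --pt "0 0 0 0 0.8" --pt "0 0 0 0 0.8"

```text
t: 11.95
eef_pos: [456.7, 59.0, 137.7]
tcp_rot: [3.142, 0.0, -2.905]
ft_force: [0.6, 1.2, 0.2]
opening: 0.799
grip_force: 0.0
```

```bash
cat >> h.py <<'E'
def lampview(x,y,yaw):
    "over a lamp: its rear edge, lateral centre and yaw from the wrist image, top face at z=34"
    im,c=shot('wrist'); g=cv2.GaussianBlur(im.astype(np.float32).mean(2),(5,5),0)
    a=np.radians(yaw); ex=np.array([np.cos(a),np.sin(a)]); ey=np.array([-ex[1],ex[0]]); o=np.array([x,y])
    def val(p):
        u,v=proj(c,np.array([*p,34])); return cv2.getRectSubPix(g,(1,1),(float(u),float(v)))[0,0]
    t=np.arange(-45,45.1,.5)
    for l in(-80,-65,-45,-25,-10):
        w=np.array([val(o+l*ex+q*ey) for q in t]); h=w>148
        i=np.flatnonzero(h); print('along',l,'lateral',(t[i[0]],t[i[-1]]) if len(i) else None)
    w=np.array([val(o+l*ex) for l in np.arange(-120,-40,1.)]); i=np.flatnonzero(w>150); print('rear edge at',-120+i[0] if len(i) else None,'(expect -90)')
E
python3 - <<'E'
from h import *
st(); lampview(457,59.5,13.4); print(rel(457,59.5,9,13.4))
E
```

```text
t 11.95 pos [456.7  59.  137.7] yaw -166.4 F [0.6 1.2 0.2] open 0.799 grip 0.0
along -80 lateral (np.float64(-14.5), np.float64(15.5))
along -65 lateral (np.float64(-14.5), np.float64(16.0))
along -45 lateral (np.float64(-14.0), np.float64(16.5))
along -25 lateral None
along -10 lateral None
rear edge at -90 (expect -90)
[-0.3, 0.3, 128.8, 0.2]
```

>>> arm_command --pt "0 1 40 0 0.8" --pt "0 1 80 0 0.8" --pt "0 1 115 0 0.8" --pt "0 1 131 0 0.8" --pt "0 1 131 0 0.8"

```text
t: 12.5
eef_pos: [455.2, 60.3, 4.8]
tcp_rot: [3.141, -0.003, -2.904]
ft_force: [-0.0, -0.1, -0.0]
opening: 0.802
grip_force: 0.0
```

>>> arm_command --pt "0 0 0 0 0.2" --pt "0 0 0 0 0.2" --pt "0 0 0 0 0.2" --pt "0 0 0 0 0.2" --pt "0 0 0 0 0.2"

```text
t: 13.0
eef_pos: [455.8, 59.7, 7.4]
tcp_rot: [-3.141, 0.001, -2.905]
ft_force: [0.1, 0.7, -0.5]
opening: 0.437
grip_force: 0.0
```

>>> arm_command --pt "0 0 0 0 0" --pt "0 0 0 0 0" --pt "0 0 0 0 0" --pt "0 0 0 0 0" --pt "0 0 0 0 0"

```text
t: 13.5
eef_pos: [455.7, 59.7, 7.2]
tcp_rot: [-3.142, 0.0, -2.904]
ft_force: [-1.7, 0.8, 7.0]
opening: 0.358
grip_force: 30.0
```

```bash
cat >> h.py <<'E'
th=np.radians(-7.4); A=np.array([[np.cos(th),np.sin(th)],[-np.sin(th),np.cos(th)]])
def rf(): print('rail frame tcp',(A@env.state()['eef_pos'][:2]).round(1))
def relr(xr,yr,z): x,y=A.T@np.array([xr,yr]); return rel(x,y,z,-7.4)
E
python3 - <<'E'
from h import *
s=st(); z=s['eef_pos'][2]; print(relr(525,172.5,z+63))
for p in((685.2,-135.6),(699.2,-27.1),(713.1,81.1),(726.2,190.6)): print((A@np.array(p)).round(1))
E
```

```text
t 13.5 pos [455.7  59.7   7.2] yaw -166.4 F [-1.7  0.8  7. ] open 0.358 grip 30.0
[-95.0, 22.0, -63.0, 21.0]
[697.  -46.2]
[696.9  63.2]
[696.7 172.3]
[695.6 282.5]
```

>>> arm_command --pt "0 0 -25 0 0" --pt "0 0 -50 0 0" --pt "0 0 -63 0 0" --pt "-10 2 -63 4 0" --pt "-30 7 -63 8 0"

```text
t: 14.0
eef_pos: [482.6, 73.4, 70.4]
tcp_rot: [3.142, -0.0, -3.048]
ft_force: [0.9, 0.6, -1.4]
opening: 0.359
grip_force: 30.0
```

```bash
python3 -c "
from h import *
st();print(relr(525,172.5,70.2))"
```

```text
t 14.0 pos [482.6  73.4  70.4] yaw -174.6 F [ 0.9  0.6 -1.4] open 0.359 grip 30.0
[-62.8, 24.3, 0.2, 12.8]
```

>>> arm_command --pt "-20 8 0 5 0" --pt "-42 16 0 10 0" --pt "-62 24 0 13 0" --pt "-62 24 0 13 0" --pt "-62 24 0 13 0"

```text
t: 14.5
eef_pos: [541.8, 103.5, 69.5]
tcp_rot: [-3.141, -0.001, 3.013]
ft_force: [-0.1, -0.4, -1.7]
opening: 0.358
grip_force: 30.0
```

>>> arm_command --pt "0 0 0 0 0" --pt "0 0 0 0 0" --pt "0 0 0 0 0"

```text
t: 14.8
eef_pos: [542.1, 103.2, 70.0]
tcp_rot: [3.142, -0.0, 3.012]
ft_force: [0.1, 0.5, -1.7]
opening: 0.358
grip_force: 30.0
```

```bash
python3 -c "
from h import *
st();rf();print(relr(525,172.5,70.2))"
```

```text
t 14.8 pos [542.1 103.2  70. ] yaw 172.6 F [ 0.1  0.5 -1.7] open 0.358 grip 30.0
rail frame tcp [524.3 172.2]
[-0.7, 0.3, -0.2, -0.0]
```

>>> arm_command --pt "-12 0 0 0 0" --pt "-22 0 0 0 0" --pt "-32 0 0 0 0" --pt "-42 0 0 0 0" --pt "-52 0 0 0 0"

```text
t: 15.3
eef_pos: [594.5, 96.6, 69.8]
tcp_rot: [-3.142, -0.001, 3.012]
ft_force: [-4.6, -0.0, 1.5]
opening: 0.354
grip_force: 30.0
```

>>> arm_command --pt "-5 0 0 0 0" --pt "-10 0 0 0 0" --pt "-15 0 0 0 0" --pt "-20 0 0 0 0" --pt "-24 0 0 0 0"

```text
t: 15.8
eef_pos: [618.2, 93.6, 70.0]
tcp_rot: [3.141, 0.0, 3.012]
ft_force: [-0.9, 0.0, -1.8]
opening: 0.357
grip_force: 30.0
```

>>> arm_command --pt "-2 0 0 0 0" --pt "-4 0 0 0 0" --pt "-6 0 0 0 0" --pt "-8 0 0 0 0" --pt "-8 0 0 0 0"

```text
t: 16.3
eef_pos: [620.8, 93.3, 68.8]
tcp_rot: [-3.14, -0.012, 3.013]
ft_force: [-21.7, 3.7, 6.0]
opening: 0.355
grip_force: 30.0
```

```bash
python3 -c "
from h import *
st();rf()"
```

```text
t 16.3 pos [620.8  93.3  68.8] yaw 172.6 F [-21.7   3.7   6. ] open 0.355 grip 30.0
rail frame tcp [603.7 172.5]
```

>>> arm_command --pt "5 0 0 0 0.2" --pt "5 0 0 0 0.8" --pt "5 0 0 0 0.8" --pt "5 0 0 0 0.8" --pt "5 0 0 0 0.8"

```text
t: 16.8
eef_pos: [621.1, 93.2, 70.0]
tcp_rot: [3.141, 0.001, 3.012]
ft_force: [0.3, 0.3, -0.9]
opening: 0.637
grip_force: 0.0
```

>>> arm_command --pt "0 0 0 0 0.8" --pt "0 0 -40 0 0.8" --pt "0 0 -80 0 0.8" --pt "0 0 -100 0 0.8" --pt "30 -30 -100 0 0.8"

```text
t: 17.3
eef_pos: [590.5, 68.6, 172.9]
tcp_rot: [3.14, 0.008, 3.014]
ft_force: [-0.1, -0.1, -0.3]
opening: 0.802
grip_force: 0.0
```

>>> arm_command --pt "32 -33 0 0 0.8" --pt "65 -66 0 0 0.8" --pt "97 -100 0 2 0.8" --pt "125 -135 15 4 0.8" --pt "147 -158 30 6 0.8"

```text
t: 17.8
eef_pos: [419.5, -71.5, 140.1]
tcp_rot: [-3.141, 0.002, 2.905]
ft_force: [0.7, 0.0, -0.1]
opening: 0.8
grip_force: 0.0
```

>>> arm_command --pt "0 0 0 0 0.8" --pt "0 0 0 0 0.8" --pt "0 0 0 0 0.8"

```text
t: 18.1
eef_pos: [422.1, -70.2, 140.4]
tcp_rot: [3.142, 0.001, 2.908]
ft_force: [-0.8, -0.4, 0.2]
opening: 0.8
grip_force: 0.0
```

```bash
python3 - <<'E'
from h import *
st(); lampview(420.7,-71.2,-13.2); print(rel(420.7,-71.2,6.5,-13.2))
E
```

```text
t 18.1 pos [422.1 -70.2 140.4] yaw 166.6 F [-0.8 -0.4  0.2] open 0.8 grip 0.0
along -80 lateral (np.float64(-15.0), np.float64(16.0))
along -65 lateral (np.float64(-15.0), np.float64(16.0))
along -45 lateral (np.float64(-15.0), np.float64(15.5))
along -25 lateral None
along -10 lateral None
rear edge at -89 (expect -90)
[1.1, -1.5, 133.8, -0.2]
```

>>> arm_command --pt "1 -1 40 0 0.8" --pt "1 -1 80 0 0.8" --pt "1 -1 115 0 0.8" --pt "1 -1 133 0 0.8" --pt "1 -1 133 0 0.8"

```text
t: 18.65
eef_pos: [419.6, -70.3, 5.1]
tcp_rot: [3.141, -0.003, 2.909]
ft_force: [-0.4, -0.5, -0.6]
opening: 0.805
grip_force: 0.0
```

>>> arm_command --pt "0 0 0 0 0.2" --pt "0 0 0 0 0.2" --pt "0 0 0 0 0.2" --pt "0 0 0 0 0.2" --pt "0 0 0 0 0.2"

```text
t: 19.15
eef_pos: [420.0, -71.1, 7.4]
tcp_rot: [-3.142, 0.001, 2.907]
ft_force: [-1.2, 0.4, 0.6]
opening: 0.434
grip_force: 0.0
```

>>> arm_command --pt "0 0 0 0 0" --pt "0 0 0 0 0" --pt "0 0 0 0 0" --pt "0 0 0 0 0" --pt "0 0 0 0 0"

```text
t: 19.65
eef_pos: [419.9, -71.1, 7.2]
tcp_rot: [3.142, 0.001, 2.907]
ft_force: [-0.7, -0.4, 6.7]
opening: 0.36
grip_force: 29.9
```

>>> arm_command --pt "0 0 -25 0 0" --pt "0 0 -50 0 0" --pt "0 0 -63 0 0" --pt "-10 10 -63 0 0" --pt "-28 28 -63 0 0"

```text
t: 20.15
eef_pos: [453.7, -50.1, 69.9]
tcp_rot: [3.142, -0.0, 2.906]
ft_force: [0.1, 0.4, -1.7]
opening: 0.356
grip_force: 29.9
```

>>> arm_command --pt "-20 20 0 -3 0" --pt "-40 40 0 -6 0" --pt "-61 62 0 -6 0" --pt "-61 62 0 -6 0" --pt "-61 62 0 -6 0"

```text
t: 20.65
eef_pos: [527.2, -3.3, 68.7]
tcp_rot: [3.142, -0.002, 3.013]
ft_force: [-0.1, -1.4, -2.0]
opening: 0.353
grip_force: 29.9
```

>>> arm_command --pt "0 0 0 0 0" --pt "0 0 0 0 0" --pt "0 0 0 0 0"

```text
t: 20.95
eef_pos: [526.9, -4.5, 69.9]
tcp_rot: [3.142, -0.0, 3.011]
ft_force: [-1.0, -0.3, -1.1]
opening: 0.358
grip_force: 29.9
```

```bash
python3 -c "
from h import *
st();rf();print(relr(525,63,70.4))"
```

```text
t 20.95 pos [526.9  -4.5  69.9] yaw 172.5 F [-1.  -0.3 -1.1] open 0.358 grip 29.9
rail frame tcp [523.1  63.4]
[-1.9, -0.4, -0.5, -0.1]
```

>>> arm_command --pt "-12 -0.4 0 0 0" --pt "-22 -0.4 0 0 0" --pt "-32 -0.4 0 0 0" --pt "-42 -0.4 0 0 0" --pt "-52 -0.4 0 0 0"

```text
t: 21.45
eef_pos: [579.3, -11.3, 69.8]
tcp_rot: [3.142, -0.001, 3.012]
ft_force: [-3.8, 0.4, -0.1]
opening: 0.358
grip_force: 29.9
```

>>> arm_command --pt "-5 0 0 0 0" --pt "-10 0 0 0 0" --pt "-15 0 0 0 0" --pt "-20 0 0 0 0" --pt "-24 0 0 0 0"

```text
t: 21.95
eef_pos: [602.9, -14.4, 70.0]
tcp_rot: [3.142, 0.0, 3.012]
ft_force: [-2.4, -0.4, 1.1]
opening: 0.356
grip_force: 29.9
```

>>> arm_command --pt "-2 0 0 0 0" --pt "-4 0 0 0 0" --pt "-6 0 0 0 0" --pt "-8 0 0 0 0" --pt "-9 0 0 0 0"

```text
t: 22.45
eef_pos: [606.6, -15.4, 68.8]
tcp_rot: [-3.141, -0.012, 3.012]
ft_force: [-23.4, -1.9, 6.7]
opening: 0.357
grip_force: 30.0
```

```bash
python3 -c "
from h import *
st();rf()"
```

```text
t 22.45 pos [606.6 -15.4  68.8] yaw 172.6 F [-23.4  -1.9   6.7] open 0.357 grip 30.0
rail frame tcp [603.6  62.8]
```

>>> arm_command --pt "5 0 0 0 0.2" --pt "5 0 0 0 0.8" --pt "5 0 0 0 0.8" --pt "5 0 0 0 0.8" --pt "5 0 0 0 0.8"

```text
t: 22.95
eef_pos: [606.8, -14.8, 70.0]
tcp_rot: [3.141, 0.001, 3.012]
ft_force: [-0.2, 0.2, -0.1]
opening: 0.639
grip_force: 0.0
```

>>> arm_command --pt "0 0 0 0 0.8" --pt "0 0 -40 0 0.8" --pt "0 0 -80 0 0.8" --pt "0 0 -100 0 0.8" --pt "26 -36 -100 0 0.8"

```text
t: 23.45
eef_pos: [579.1, -45.8, 172.9]
tcp_rot: [3.141, 0.007, 3.015]
ft_force: [-0.1, -2.3, -1.1]
opening: 0.798
grip_force: 0.0
```

>>> arm_command --pt "27 -39 0 0 0.8" --pt "54 -78 0 0 0.8" --pt "80 -116 0 -2 0.8" --pt "105 -152 15 -4 0.8" --pt "128 -182 30 -5 0.8"

```text
t: 23.95
eef_pos: [424.5, -212.6, 140.1]
tcp_rot: [-3.141, 0.002, 3.1]
ft_force: [0.3, 0.3, 0.1]
opening: 0.803
grip_force: 0.0
```

>>> arm_command --pt "0 0 0 0 0.8" --pt "0 0 0 0 0.8" --pt "0 0 0 0 0.8"

```text
t: 24.25
eef_pos: [426.4, -210.9, 140.3]
tcp_rot: [-3.141, 0.001, 3.1]
ft_force: [-0.7, 0.3, -0.1]
opening: 0.8
grip_force: 0.0
```

```bash
python3 - <<'E'
from h import *
st(); lampview(425.3,-211.4,-2.7); print(rel(425.3,-211.4,6.5,-2.7))
E
```

```text
t 24.25 pos [ 426.4 -210.9  140.3] yaw 177.6 F [-0.7  0.3 -0.1] open 0.8 grip 0.0
along -80 lateral (np.float64(-16.5), np.float64(13.5))
along -65 lateral (np.float64(-17.0), np.float64(13.5))
along -45 lateral (np.float64(-17.0), np.float64(13.5))
along -25 lateral None
along -10 lateral None
rear edge at -89 (expect -90)
[1.3, -0.7, 133.8, 0.3]
```

>>> arm_command --pt "1 -2.5 40 0 0.8" --pt "1 -2.5 80 0 0.8" --pt "1 -2.5 115 0 0.8" --pt "1 -2.5 133 0 0.8" --pt "1 -2.5 133 0 0.8"

```text
t: 24.8
eef_pos: [424.5, -212.4, 5.1]
tcp_rot: [3.14, -0.003, 3.101]
ft_force: [-0.3, -1.0, 0.7]
opening: 0.8
grip_force: 0.0
```

>>> arm_command --pt "0 0 0 0 0.2" --pt "0 0 0 0 0.2" --pt "0 0 0 0 0.2" --pt "0 0 0 0 0.2" --pt "0 0 0 0 0.2"

```text
t: 25.3
eef_pos: [424.7, -213.7, 7.5]
tcp_rot: [-3.141, 0.001, 3.099]
ft_force: [-0.5, -0.9, 0.8]
opening: 0.433
grip_force: 0.0
```

>>> arm_command --pt "0 0 0 0 0" --pt "0 0 0 0 0" --pt "0 0 0 0 0" --pt "0 0 0 0 0" --pt "0 0 0 0 0"

```text
t: 25.8
eef_pos: [424.6, -213.7, 7.2]
tcp_rot: [-3.142, 0.0, 3.099]
ft_force: [-1.1, 0.7, 6.6]
opening: 0.352
grip_force: 29.9
```

>>> arm_command --pt "0 0 -25 0 0" --pt "0 0 -50 0 0" --pt "0 0 -63 0 0" --pt "-10 12 -63 0 0" --pt "-26 32 -63 0 0"

```text
t: 26.3
eef_pos: [451.8, -183.1, 70.4]
tcp_rot: [-3.141, 0.001, 3.097]
ft_force: [1.0, -0.0, -2.6]
opening: 0.355
grip_force: 29.9
```

>>> arm_command --pt "-20 24 0 2 0" --pt "-40 48 0 5 0" --pt "-59 71 0 5 0" --pt "-59 71 0 5 0" --pt "-59 71 0 5 0"

```text
t: 26.8
eef_pos: [513.5, -113.9, 69.6]
tcp_rot: [3.141, -0.001, 3.014]
ft_force: [-1.3, 0.0, -2.2]
opening: 0.356
grip_force: 29.9
```

>>> arm_command --pt "0 0 0 0 0" --pt "0 0 0 0 0" --pt "0 0 0 0 0"

```text
t: 27.1
eef_pos: [513.4, -114.9, 69.9]
tcp_rot: [3.142, -0.0, 3.011]
ft_force: [-0.2, -0.1, -1.6]
opening: 0.357
grip_force: 29.9
```

```bash
python3 -c "
from h import *
st();rf();print(relr(525,-46.8,70.2))"
```

```text
t 27.1 pos [ 513.4 -114.9   69.9] yaw 172.5 F [-0.2 -0.1 -1.6] open 0.357 grip 29.9
rail frame tcp [524.  -47.8]
[-1.0, 1.0, -0.3, -0.1]
```

>>> arm_command --pt "-12 0.8 0 0 0" --pt "-22 0.8 0 0 0" --pt "-32 0.8 0 0 0" --pt "-42 0.8 0 0 0" --pt "-52 0.8 0 0 0"

```text
t: 27.6
eef_pos: [566.1, -120.2, 69.8]
tcp_rot: [3.141, -0.001, 3.012]
ft_force: [-4.1, 0.9, 0.9]
opening: 0.354
grip_force: 29.9
```

>>> arm_command --pt "-5 0 0 0 0" --pt "-10 0 0 0 0" --pt "-15 0 0 0 0" --pt "-20 0 0 0 0" --pt "-24 0 0 0 0"

```text
t: 28.1
eef_pos: [589.7, -123.3, 70.0]
tcp_rot: [3.142, 0.0, 3.012]
ft_force: [-1.5, 0.6, 1.2]
opening: 0.357
grip_force: 29.9
```

>>> arm_command --pt "-2 0 0 0 0" --pt "-4 0 0 0 0" --pt "-6 0 0 0 0" --pt "-8 0 0 0 0" --pt "-8 0 0 0 0"

```text
t: 28.6
eef_pos: [593.3, -124.1, 69.0]
tcp_rot: [3.141, -0.01, 3.012]
ft_force: [-19.1, -2.9, 4.2]
opening: 0.354
grip_force: 30.0
```

```bash
python3 -c "
from h import *
st();rf()"
```

```text
t 28.6 pos [ 593.3 -124.1   69. ] yaw 172.6 F [-19.1  -2.9   4.2] open 0.354 grip 30.0
rail frame tcp [604.3 -46.6]
```

>>> arm_command --pt "5 0 0 0 0.2" --pt "5 0 0 0 0.8" --pt "5 0 0 0 0.8" --pt "5 0 0 0 0.8" --pt "5 0 0 0 0.8"

```text
t: 29.1
eef_pos: [592.5, -123.6, 69.9]
tcp_rot: [3.141, 0.0, 3.012]
ft_force: [-0.8, -0.0, 0.0]
opening: 0.639
grip_force: 0.0
```

>>> arm_command --pt "0 0 0 0 0.8" --pt "0 0 -40 0 0.8" --pt "0 0 -80 0 0.8" --pt "0 0 -120 0 0.8" --pt "0 0 -150 0 0.8"

```text
t: 29.6
eef_pos: [592.5, -123.7, 222.6]
tcp_rot: [-3.141, 0.002, 3.012]
ft_force: [0.1, -0.2, 0.1]
opening: 0.8
grip_force: 0.0
```

>>> arm_command --pt "45 0 0 0 0" --pt "90 0 0 0 0" --pt "135 0 0 0 0" --pt "160 0 0 0 0" --pt "160 0 0 0 0"

```text
t: 30.1
eef_pos: [431.1, -102.4, 220.4]
tcp_rot: [3.141, -0.0, 3.012]
ft_force: [0.3, -0.4, 0.0]
opening: 0.439
grip_force: 0.0
```

```bash
python3 -c "
from h import *
st();im,c=shot('scene');im2,_=shot('side')
cv2.imwrite('pics/f1.png',np.vstack([cv2.resize(im[170:290,245:445,::-1],(500,300),interpolation=2),cv2.resize(im2[110:260,250:500,::-1],(500,300),interpolation=2)]))"
```

```text
t 30.1 pos [ 431.1 -102.4  220.4] yaw 172.6 F [ 0.3 -0.4  0. ] open 0.439 grip 0.0
```

View pics/f1.png

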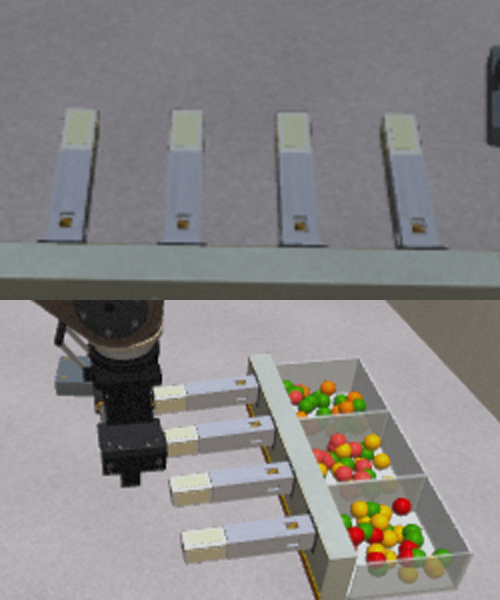

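All four lamps are against the rail, with brass showing in their holes at (66,222), (183,224), (300,226) and (418,228) in the upper half. Now I'll go behind the handle on its OFF side.

>>> arm_command --pt "10 42 0 0 0" --pt "20 84 0 0 0" --pt "29 126 0 0 0" --pt "39 167 0 0 0" --pt "39 167 0 0 0"

```text
t: 30.7
eef_pos: [417.0, 71.3, 219.9]
tcp_rot: [3.141, 0.0, 3.017]
ft_force: [-0.1, -0.4, 0.5]
opening: 0.007
grip_force: 0.0
```

>>> arm_command --pt "10 42 0 0 0" --pt "20 84 0 0 0" --pt "29 126 0 0 0" --pt "39 167 0 0 0" --pt "39 167 0 0 0"

```text
t: 31.2
eef_pos: [400.1, 241.9, 219.6]
tcp_rot: [3.141, 0.0, 3.016]
ft_force: [0.4, -1.0, -1.9]
opening: 0.003
grip_force: 0.0
```

>>> arm_command --pt "10 42 0 2 0" --pt "20 84 0 4 0" --pt "29 126 0 6 0" --pt "39 167 0 8 0" --pt "39 167 0 8 0"

```text
t: 31.7
eef_pos: [383.0, 412.2, 219.2]
tcp_rot: [3.141, 0.0, 2.874]
ft_force: [-0.7, -0.8, -0.3]
opening: 0.002
grip_force: 0.0
```

```bash
python3 - <<'E'
from h import *
st();im,c=shot('wrist');print(rel(380,410,100,-15.3))
im,c=shot('scene');g=im.mean(2)
# black bar in scene image near expected place
u,v=map(int,proj(c,np.array([424,398.6,113])));print(u,v)
m=(cv2.GaussianBlur(im,(3,3),0).max(2)<50).astype(np.uint8); m[:v-25]=0;m[v+25:]=0;m[:,:u-30]=0;m[:,u+30:]=0
n,l,s,ce=cv2.connectedComponentsWithStats(m)
for i in range(1,n):
    if s[i,4]>20: print(s[i],ce[i].round(1),ray(c,*ce[i],115).round(1))
E
```

```text
t 31.7 pos [383.  412.2 219.2] yaw 164.7 F [-0.7 -0.8 -0.3] open 0.002 grip 0.0
[2.7, -0.9, 119.1, 0.0]
461 172
[450 169  25   7 105] [462.  172.3] [426.  400.1 115. ]
```

>>> arm_command --pt "3 0 40 0 0" --pt "3 0 80 0 0" --pt "3 0 119 0 0" --pt "3 0 119 0 0" --pt "3 0 119 0 0"

```text
t: 32.3
eef_pos: [380.3, 409.0, 101.6]
tcp_rot: [-3.141, -0.0, 2.871]
ft_force: [-0.3, -0.7, 0.5]
opening: 0.004
grip_force: 0.0
```

>>> arm_command --pt "-15 0 0 0 0" --pt "-30 0 0 0 0" --pt "-42 0 0 0 0" --pt "-54 0 0 0 0" --pt "-66 0 0 0 0"

```text
t: 32.8
eef_pos: [444.6, 391.8, 101.6]
tcp_rot: [3.141, 0.001, 2.872]
ft_force: [-1.0, -0.1, 0.8]
opening: 0.004
grip_force: 0.3
```

>>> arm_command --pt "-12 0 0 0 0" --pt "-24 0 0 0 0" --pt "-36 0 0 0 0" --pt "-48 0 0 0 0" --pt "-52 0 0 0 0"

```text
t: 33.3
eef_pos: [494.5, 377.9, 100.8]
tcp_rot: [3.141, 0.0, 2.872]
ft_force: [-0.7, -0.5, -0.0]
opening: 0.001
grip_force: 0.0
```

>>> arm_command --pt "10 0 0 0 0" --pt "10 0 -40 0 0" --pt "10 0 -80 0 0" --pt "10 0 -120 0 0" --pt "10 0 -120 0 0"

```text
t: 33.8
eef_pos: [483.8, 382.4, 226.3]
tcp_rot: [3.135, 0.005, 2.873]
ft_force: [0.0, 1.1, 0.0]
opening: 0.007
grip_force: 0.0
```

>>> arm_command --pt "40 0 0 0 0" --pt "80 0 0 0 0" --pt "110 0 0 0 0" --pt "110 0 0 0 0" --pt "110 0 0 0 0"

```text
t: 34.3
eef_pos: [376.6, 410.5, 220.7]
tcp_rot: [-3.141, -0.0, 2.874]
ft_force: [1.1, -0.0, -0.3]
opening: 0.007
grip_force: 0.0
```

```bash
python3 -c "
from h import *
st();im,c=shot('scene');im2,_=shot('side')
cv2.imwrite('pics/f2.png',np.vstack([cv2.resize(im[130:300,150:490,::-1],(600,300),interpolation=2),cv2.resize(im2[90:240,200:500,::-1],(600,300),interpolation=2)]))"
```

```text
t 34.3 pos [376.6 410.5 220.7] yaw 164.7 F [ 1.1 -0.  -0.3] open 0.007 grip 0.0
```

View pics/f2.png

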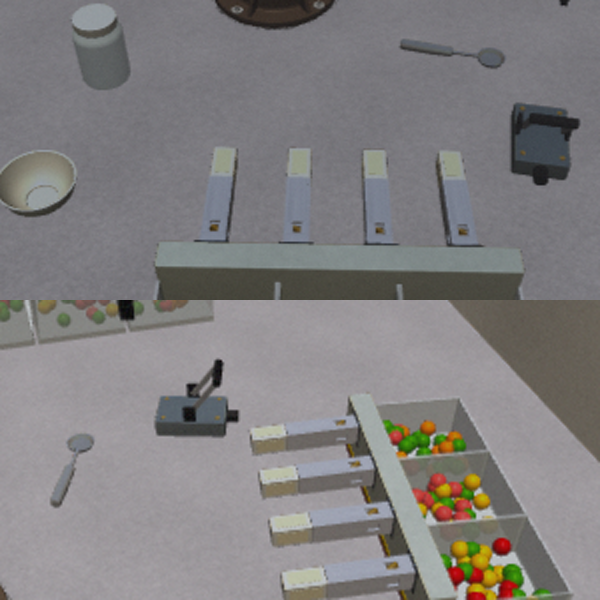

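The handle leans to its gland end (ON), all four lamps are latched, and the bowl, jar and scoop haven't been touched. I'm handing the job in.

```bash
python3 -c "
from cell import env
print(env.job_done())"
```

```text
the job is handed in; nothing more can be done
None
```

I switched the isolator off, slid all four lamp arms fully home with each spring button showing in its hole, then switched it on again; the bowl, jar and scoop were left alone, and the job was handed in at about 34 s.

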